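Set up the curing well and hold a coated crown in it

TASK

Set up the curing well: lower the wide, low spacer ring over its white tube until it lies flat on the base, then the taller, narrower lamp ring down onto the spacer, setting both down gently, not dropping them. Then lift the crown stem from its stand by its grip and lower the freshly varnished crown upright into the tube, never letting the stem or crown touch the tube, and finish still holding it there, still and centred in the bore, with the crown level with the middle of the lamp ring. Leave the amber bottle, the green-capped jar and the plaster jaw model where they stand.

Things in the scene. Friction and masses are not known exactly. Their poses are not given: they have to be found in the camera images.
- well: Curing well, fixed to the worktop: a round pale aluminium base 116 mm in diameter and 12 mm thick with a white upright tube in its centre. Tube: outer diameter 32 mm, bore 24 mm, rising 60 mm above the base's top face, outer top edge chamfered 2 mm; the bore ends on the base's top face. Origin: centre of the base's underside on the worktop; z up along the tube's axis.
- deck (a point): Point on the tube's axis at the height of the base's top face (12 mm above the worktop), where the spacer ring's underside must lie.
- tube_top (a point): Centre of the tube's open mouth, 60 mm above deck.
- spacer: Spacer ring, plain pale aluminium: outer diameter 62 mm, bore 38 mm, 18 mm high, 90 g, loose, lies flat on the worktop. Origin: centre of its underside; z along its axis, up.
- lamp: Lamp ring, ribbed dark grey plastic: outer diameter 52 mm (53 over the fine ribs), bore 38 mm, 30 mm high, 70 g, loose, lies flat on the worktop. Origin: centre of its underside; z along its axis, up. Set home on the spacer its origin is 18 mm above deck and its mid-height 33 mm above deck.
- stand: Stem stand, fixed, pale metal: foot 66x60x8 mm, two pillars, and a top plate 46x58 mm whose top face is 66 mm above the worktop, with an 18 mm hole through its centre. Origin: centre of the foot's underside; z up.
- stem: Crown stem, 96 mm long, about 40 g, loose, hanging upright in the stand by its flange. From the lower end up: white crown 11 mm wide (0-12 mm), steel rod 8 mm (12-54), flange 24 mm wide (54-58, resting on the stand's top plate), grey cylindrical grip 18 mm wide (58-96). Origin: centre of its lower end, 12 mm above the worktop in the stand; z up along the stem.
- crown (a point): Middle of the crown on the stem's axis, 6 mm above the stem's lower end.
- amber_bottle: Bystander: amber bottle with a black cap, 38 mm in diameter, 83 mm high; origin at the centre of its underside.
- green_jar: Bystander: squat white jar with a green cap, 48 mm in diameter, 49 mm high; origin at the centre of its underside.
- jaw_model: Bystander: horseshoe-shaped plaster jaw model, 64x66 mm, 25 mm high; origin at the centre of its underside.
Mind the look-alikes: they are no part of the job. Leave any black or blue look-alike of the spacer alone.

How it is judged:
By the outcome, as a careful person would: the job done as asked, in the order asked, and still so for the second after the job is handed in, while the arm keeps its last pose, push and grip.
It also fails if it takes over 72 s, if anything falls off the work surface, if the arm or the gripper's body presses on something with over 40 N, if the wrist force passes 120 N, or if a joint passes its speed limit or range.

ROBOT

A 6-joint arm with a two-finger parallel gripper is mounted at the origin on a cart in front of the work surface, level with it; the furniture and walls round the work are solid. World frame = base frame: x ahead of the robot, y to its left, z up, the work surface at z = 0. Lengths are in mm, angles in rad, forces in N, time in s.
With the tool pointing down it reaches from about 275 to 750 mm from the base axis. Payload 10.2 kg.
Tool frame: the origin (TCP) lies between the finger pads; the fingertips stand 19 mm ahead of it and the grasp point (between the pads) is the TCP; z points along the fingers, y is the line along which they close (so a half turn about z gives the same grasp; the last joint's range is limited). The gripper opens to 85 mm and grips with 20 to 120 N. Pads are 22 mm wide; open, the fingers measure 114 mm over their backs; the gripper's body (76 mm by 85 mm) begins 54 mm behind the grasp point. The pads swing forward as they close: fully open they stand 13 mm farther back than shut.
Start: joints at [1.033, 0.313, 1.498, -0, 1.331, -0.223], TCP at [162.567, 499.203, 250.294] pointing down, gripper open.
Joint ranges: [-2.94, 2.94], [-0.97, 2.17], [0.19, 2.56], [-1.23, 4.37], [0.02, 3.11], [-2.88, 2.88]. Speed limits (rad/s): [2.39, 2.39, 3.01, 3.14, 3.14, 3.14].

INTERFACE

Orientations are given as a unit quaternion [w, x, y, z].
In Python, from rig import sense, capture, finish_job gives the robot as it stands. The module is installed in compiled form; this text tells all that it offers.
- The arm moves only by the tool move_arm, never from a script. Its argument "moves" is a list of rows, each an object with "turn": the turn, a rotation vector about the tool's x, y, z in rad, a list of three; "translation": the shift along the tool's x, y, z in mm, a list of three; "hand": the opening, from 0 (shut) to 1 (fully open). In form: [{"turn": [wx, wy, wz], "translation": [x, y, z], "hand": hand}, ...]. A call has 1 to 10 rows; each row shifts and turns the commanded pose from where the row before left it, along the tool's axes as they then stand; what a row does not reach is not made up. A row lasts 1/12 s, in which the tool goes at most 41.7 mm and 7.16 degrees, less where a joint would pass 70% of its speed; a pose out of reach is approached as far as the arm can. A call with a gripper value outside its range is refused whole. The fingers move at their own pace and stop on an object; "grip_force" is the grip in N (left out, the last holds). Time passes only in rows, so rows that do not move let the fingers close. It gives the time, the measured TCP pose, the force, the opening and the grip force at its end, in the units of the state.
- sense(): the state, without advancing time (a new reading comes with each control period).
- capture(name): name is "side" or "top" or "wrist"; returns a dict with "image" (420x560x3 uint8, blue, green, red), "z_map" (420x560 float32, mm along the optical axis (not along the pixel's ray), 0 where there is no reading), "vertical_fov" (degrees; the focal length in pixels is half the picture's height over the tangent of half this angle, whatever the lens; pixels are square), "cx", "cy" (the principal point, pixels), "k1" (the pictures are not rectified: a ray, as slopes to the right and down, at radius r is drawn at 1 + k1 r^2 times it, then the intrinsics apply), "R" (3x3) and "t" (3): a world point X has camera coordinates R X + t; the wrist camera has in their place "T_tool_cam" (4x4, takes a point from camera to tool coordinates, whose origin is the TCP and whose axes are the flange's). Camera axes: x right, y down, z forward; pixel columns grow to the right and rows downward; lengths in mm; the calibration is good to about 2 mm. A picture is of the moment at which its call begins: read the wrist's pose just before it.
- finish_job(): hands the job in; it is judged then, once.
The state is a dict: "time_s": time; "joints": joint angles; "dq": joint speeds; "tau": joint torques, N m; "eef_pos": TCP position; "ee_rot": TCP orientation; "force": force on the tool from outside, world axes, zero at the start; "wrist_torque": the same for the moment, N m; "grip_width": opening from 0.0 (shut) to 1.0 (fully open); "grip_force": force on a finger pad.
Only numpy, scipy, OpenCV 4.12 (cv2) and the standard library are available. Lean on these libraries where they do the work, as an engineer would, in place of code of your own. Each camera call takes 0.05 s, during which the arm holds its last target. There are 200 camera calls.

## Working session

There is one attempt and no reset: what is moved stays moved. The work goes in short steps, Python scripts to look and compute and a tool call to move; the robot and the scene stay as the last step left them, time stands still between calls to the robot, and variables do not carry over. Pictures are saved under pics/ and viewed, at most 10 in all, crops included, and the job is handed in when it is done.

Besides the shell and the picture viewer there is one more tool, called after "Call:" by a JSON object that holds its "op" and its "data". move_arm: Moves the arm, as the interface text tells. Its arguments: {"type":"object","properties":{"moves":{"type":"array","items":{"type":"object","properties":{"turn":{"type":"array","items":{"type":"number"}},"translation":{"type":"array","items":{"type":"number"}},"hand":{"type":"number"}}}},"grip_force":{"type":"number"}},"required":["moves"]}

```bash
mkdir -p pics; cat > h.py <<'E'
import numpy as np, cv2
from rig import sense, capture
def quatR(q):
    from scipy.spatial.transform import Rotation as R
    return R.from_quat([q[1],q[2],q[3],q[0]]).as_matrix()
def cam(name):
    s=sense(); c=capture(name)
    if name=="wrist":
        T=np.eye(4);T[:3,:3]=quatR(s["ee_rot"]);T[:3,3]=s["eef_pos"]
        c["W"]=T@np.array(c["T_tool_cam"])
    else:
        W=np.eye(4);R=np.array(c["R"]);W[:3,:3]=R.T;W[:3,3]=-R.T@np.array(c["t"]);c["W"]=W
    c["f"]=210/np.tan(np.radians(c["vertical_fov"])/2)
    return c
def slopes(c,uv):
    K=np.array([[c["f"],0,c["cx"]],[0,c["f"],c["cy"]],[0,0,1.]])
    d=(np.asarray(uv,float).reshape(-1,2)-[c["cx"],c["cy"]])/c["f"]
    s=d.copy()
    for _ in range(20): s=d/(1+c["k1"]*(s**2).sum(1,keepdims=True))
    return s
def onplane(c,uv,z):
    s=slopes(c,uv); d=np.c_[s,np.ones(len(s))]@c["W"][:3,:3].T; o=c["W"][:3,3]
    return o+d*((z-o[2])/d[:,2])[:,None]
def cloud(c):
    v,u=np.mgrid[:420,:560]; s=slopes(c,np.c_[u.ravel(),v.ravel()])
    z=c["z_map"].ravel().astype(float)
    P=np.c_[s*z[:,None],z]@c["W"][:3,:3].T+c["W"][:3,3]
    P[z<=0]=np.nan
    return P.reshape(420,560,3)
E
python3 - <<'E'
from h import *
print(sense())
ims=[]
for n in("side","top","wrist"):
    c=cam(n);np.save("pics/"+n+".npy",c,allow_pickle=True)
    print(n,c["W"].round(2).tolist(),c["f"],c["cx"],c["cy"],c["k1"]); cv2.imwrite(f"pics/{n}0.png",c["image"])
E
```

```text
{'time_s': 0.0, 'joints': array([ 1.03259964e+00,  3.13450175e-01,  1.49843474e+00,  1.71651574e-05,
        1.33100156e+00, -2.23419380e-01]), 'dq': array([ 7.25630321e-07,  3.23748552e-04, -2.58934545e-04, -6.09312078e-04,
       -1.23165995e-04,  7.32578376e-04]), 'tau': array([-5.67791813e-04, -4.12270260e+01, -2.59735465e+01, -2.66902116e-04,
        4.31520893e-03,  2.01045862e-05]), 'eef_pos': array([162.43812974, 498.99469105, 249.73585413]), 'ee_rot': array([-2.48176506e-04,  1.56741661e-01,  9.87639425e-01, -5.97471307e-04]), 'force': array([0.01383482, 0.11359967, 0.91351981]), 'wrist_torque': array([ 0.01471256, -0.02882574, -0.03342063]), 'grip_force': 0.0, 'grip_width': 1.0022215889519877}
side [[0.96, -0.11, 0.26, 226.01], [-0.28, -0.36, 0.89, -960.95], [-0.01, -0.93, -0.37, 457.42], [0.0, 0.0, 0.0, 1.0]] 391.7136256585474 282.80456711482464 211.95592608158972 0.020734810682268425
top [[-0.02, -1.0, 0.06, 421.94], [-1.0, 0.02, -0.02, -8.97], [0.02, -0.06, -1.0, 1255.14], [0.0, 0.0, 0.0, 1.0]] 446.6713510132858 278.6201703970611 208.75645187162215 0.04924024751786017
wrist [[0.31, 0.91, 0.28, 91.54], [0.95, -0.3, -0.09, 522.18], [-0.0, 0.29, -0.96, 373.52], [0.0, 0.0, 0.0, 1.0]] 365.15270934912576 281.1690639475595 208.64862754355403 -0.07707614787536549
```

View pics/top0.png

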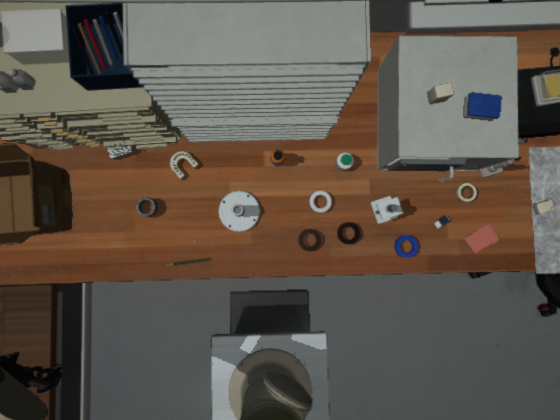

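View pics/side0.png

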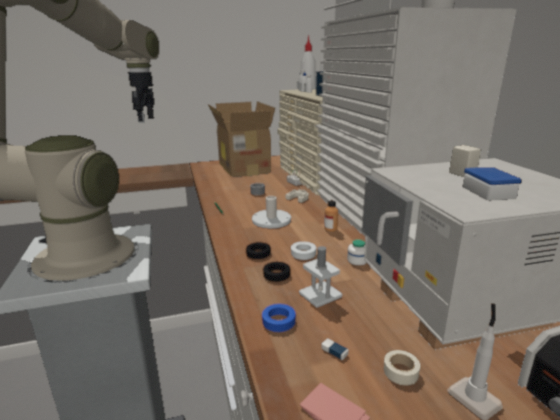

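The top view shows the well at (239,211), the pale spacer at (320,202), the stand at (387,209) and a dark grey ring, probably the lamp, at (147,207). The black rings at (310,240) and (349,233), the blue ring at (407,246) and the cream ring at (467,192) are decoys. I'll check the heights and diameters.

```bash
python3 - <<'E'
from h import *
c=np.load("pics/top.npy",allow_pickle=True).item(); P=cloud(c)
print("table z",np.nanmedian(P[225:260,200:280,2]))
for n,(u,v) in dict(lamp=(147,207),well=(239,211),spacer=(320,202),stand=(387,209),b1=(310,240),b2=(349,233),cream=(467,192),jar=(345,160),bottle=(278,157)).items():
    w=25; Q=P[v-w:v+w,u-w:u+w].reshape(-1,3)
    zb=np.nanmedian(P[225:260,200:280,2]); q=Q[Q[:,2]>zb+9]; 
    if n in("well",): 
        t=q[q[:,2]>zb+45]; print("tube",t[:,:2].mean(0).round(1),len(t),t[:,2].max())
    if n=="stand":
        t=q[q[:,2]>zb+85]; print("grip",t[:,:2].mean(0).round(1),len(t),t[:,2].max())
    (x,y),r=cv2.minEnclosingCircle(q[:,:2].astype(np.float32))
    vv,uu=int(v),int(u)
    print(n,q[:,:2].mean(0).round(1),"circ",round(x,1),round(y,1),"r",round(r,1),"ztop",np.percentile(q[:,2],[50,90]).round(1),len(q))
E
```

```text
table z -0.6894006523414191
lamp [507.3 323.8] circ 507.2 324.4 r 27.1 ztop [26.5 31.2] 201
tube [490.6  72.3] 66 76.78560801811159
well [490.8  72.7] circ 491.4 73.1 r 57.4 ztop [11.7 15.7] 1164
spacer [ 508.1 -157. ] circ 487.5 -175.5 r 62.9 ztop [17.1 20.4] 264
grip [ 486.  -331.4] 60 111.8295383268894
stand [ 485.6 -329. ] circ 490.1 -351.6 r 55.7 ztop [ 65.5 100.2] 491
b1 [ 406.4 -120.5] circ 406.2 -120.5 r 30.9 ztop [17.2 20.5] 246
b2 [ 426.2 -226.6] circ 447.2 -207.6 r 62.7 ztop [17.5 20.7] 268
cream [ 554.1 -540.3] circ 562.6 -532.7 r 105.5 ztop [ 21.5 196.5] 500
jar [ 626.4 -215.6] circ 648.2 -197.3 r 59.0 ztop [36.4 50.5] 281
bottle [669.4 -37.6] circ 683.4 -39.5 r 68.3 ztop [61.5 93.8] 584
```

Call:
{"op": "move_arm", "data": {"moves": [{"turn": [0,0,0.1],"translation": [-10,-40,0],"hand": 1},{"turn": [0,0,0.1],"translation": [-10,-40,0],"hand": 1},{"turn": [0,0,0.11],"translation": [-15,-38,0],"hand": 1},{"turn": [0,0,0],"translation": [-15,-38,0],"hand": 1},{"turn": [0,0,0],"translation": [-15,-38,0],"hand": 1},{"turn": [0,0,0],"translation": [-15,-38,0],"hand": 1}]}}

```text
time_s: 0.65
eef_pos: [115.8, 256.5, 249.7]
ee_rot: [-0.0, 0.307, 0.952, -0.0]
force: [1.1, 0.2, 0.9]
grip_width: 1.001
grip_force: 0.0
```

Call:
{"op": "move_arm", "data": {"moves": [{"turn": [0,0,0],"translation": [-27.6,28.3,0],"hand": 1},{"turn": [0,0,0],"translation": [-27.6,28.3,0],"hand": 1},{"turn": [0,0,0],"translation": [-27.6,28.3,0],"hand": 1},{"turn": [0,0,0],"translation": [-27.6,28.3,0],"hand": 1},{"turn": [0,0,0],"translation": [-27.6,28.3,0],"hand": 1},{"turn": [0,0,0],"translation": [-27.6,28.3,0],"hand": 1},{"turn": [0,0,0],"translation": [-27.6,28.3,0],"hand": 1},{"turn": [0,0,0],"translation": [-27.6,28.3,0],"hand": 1},{"turn": [0,0,0],"translation": [-27.6,28.3,0],"hand": 1},{"turn": [0,0,0],"translation": [-27.6,28.3,0],"hand": 1}]}}

```text
time_s: 1.48
eef_pos: [508.0, 326.3, 249.8]
ee_rot: [-0.0, 0.307, 0.952, -0.0]
force: [-0.6, 0.5, 0.8]
grip_width: 0.997
grip_force: 0.0
```

Call:
{"op": "move_arm", "data": {"moves": [{"turn": [0,0,-0.1248],"translation": [0,0,0],"hand": 1},{"turn": [0,0,-0.1248],"translation": [0,0,0],"hand": 1},{"turn": [0,0,-0.1248],"translation": [0,0,0],"hand": 1},{"turn": [0,0,-0.1248],"translation": [0,0,0],"hand": 1},{"turn": [0,0,-0.1248],"translation": [0,0,0],"hand": 1},{"turn": [0,0,0],"translation": [0,0,0],"hand": 1},{"turn": [0,0,0],"translation": [0,0,0],"hand": 1},{"turn": [0,0,0],"translation": [0,0,0],"hand": 1}]}}

```text
time_s: 2.15
eef_pos: [506.2, 326.3, 250.1]
ee_rot: [-0.0, 0.002, 1.0, -0.0]
force: [-1.1, 0.7, -0.3]
grip_width: 1.003
grip_force: 0.0
```

```bash
python3 - <<'E'
from h import *
s=sense();print(s["eef_pos"],s["ee_rot"],s["joints"].round(3))
c=cam("wrist");np.save("pics/w_lamp.npy",c,allow_pickle=True);cv2.imwrite("pics/w_lamp.png",c["image"])
print(c["W"].round(3))
E
```

```text
[506.20722616 326.29815663 250.1343326 ] [-1.66492679e-04  2.19699335e-03  9.99997571e-01 -5.69956418e-05] [ 0.378  0.486  1.247  0.     1.408 -1.188]
[[ 4.00000e-03  9.56000e-01  2.93000e-01  4.31581e+02]
 [ 1.00000e+00 -4.00000e-03 -1.00000e-03  3.26501e+02]
 [-0.00000e+00  2.93000e-01 -9.56000e-01  3.73857e+02]
 [ 0.00000e+00  0.00000e+00  0.00000e+00  1.00000e+00]]
```

View pics/w_lamp.png

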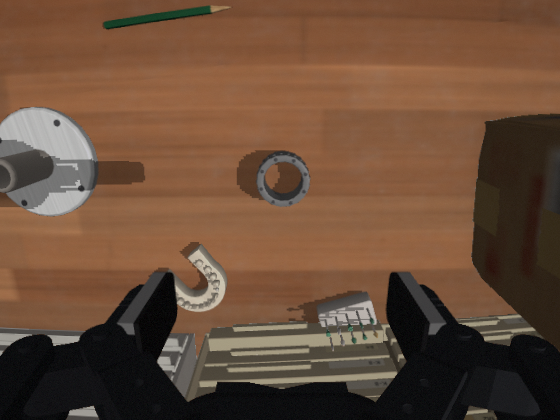

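The wrist view shows the lamp ring at about (283,178), the well at the left edge and the jaw model at (205,280). Next I'll measure the lamp by its top rim, then move over the well and the spacer.

```bash
cat >> h.py <<'E'
def ring(c,xy,z,r,tol=4,inner=True):
    """top face at height z, seed xy, outer radius r: circle fits of outer and hole outline on plane z"""
    P=cloud(c); m=(np.abs(P[...,2]-z)<tol)&(np.hypot(P[...,0]-xy[0],P[...,1]-xy[1])<r+12)
    m=cv2.morphologyEx(m.astype(np.uint8),cv2.MORPH_CLOSE,np.ones((3,3)))
    n,l,st,_=cv2.connectedComponentsWithStats(m); m=(l==1+st[1:,4].argmax()).astype(np.uint8)
    cs,h=cv2.findContours(m,cv2.RETR_CCOMP,cv2.CHAIN_APPROX_NONE); out=[]
    for k in sorted(cs,key=len)[::-1][:2]:
        if len(k)<12: continue
        q=onplane(c,k[:,0],z)[:,:2]
        for _ in range(3):
            A=np.c_[2*q,np.ones(len(q))]; s=np.linalg.lstsq(A,(q**2).sum(1),rcond=None)[0]
            R=np.sqrt(s[2]+s[0]**2+s[1]**2); e=np.hypot(*(q-s[:2]).T)-R; q=q[np.abs(e)<max(1.0,2*e.std())]
        out.append((s[:2].round(2).tolist(),round(R,2),len(q)))
    return out
E
python3 - <<'E'
from h import *
c=np.load("pics/w_lamp.npy",allow_pickle=True).item()
P=cloud(c);print("table",np.nanmedian(P[60:110,200:400,2]))
print("lamp",ring(c,(507,324),30,26))
E
```

```text
table 0.060735143044354345
lamp [([508.76, 328.01], np.float64(25.24), 148), ([508.64, 327.98], np.float64(18.96), 112)]
```

Call:
{"op": "move_arm", "data": {"moves": [{"turn": [0,0,-0.0044],"translation": [4,-36,0],"hand": 1},{"turn": [0,0,0],"translation": [4,-36,0],"hand": 1},{"turn": [0,0,0],"translation": [4,-36,0],"hand": 1},{"turn": [0,0,0],"translation": [4,-36,0],"hand": 1},{"turn": [0,0,0],"translation": [0,-36,0],"hand": 1},{"turn": [0,0,0],"translation": [0,-36,0],"hand": 1},{"turn": [0,0,0],"translation": [0,-36,0],"hand": 1},{"turn": [0,0,0],"translation": [0,0,0],"hand": 1},{"turn": [0,0,0],"translation": [0,0,0],"hand": 1},{"turn": [0,0,0],"translation": [0,0,0],"hand": 1}]}}

```text
time_s: 3.03
eef_pos: [491.0, 74.5, 250.4]
ee_rot: [0.0, -0.001, 1.0, 0.0]
force: [-0.6, 0.2, 0.6]
grip_width: 1.0
grip_force: 0.0
```

```bash
python3 - <<'E'
from h import *
s=sense();print(s["eef_pos"],s["ee_rot"])
c=cam("wrist");np.save("pics/w_well.npy",c,allow_pickle=True);cv2.imwrite("pics/w_well.png",c["image"])
P=cloud(c);print("table",np.nanmedian(P[60:100,300:400,2]))
print("tube",ring(c,(490,72),72,15));print("base",ring(c,(490,72),12,58))
E
```

```text
[491.03584292  74.53687177 250.41291714] [ 1.02868931e-04 -1.05324626e-03  9.99999433e-01  1.17818028e-04]
table 0.13999814586526327
tube [([492.04, 75.79], np.float64(15.18), 101), ([492.77, 75.82], np.float64(11.54), 76)]
base [([492.42, 75.74], np.float64(56.62), 315), ([502.18, 76.03], np.float64(21.9), 124)]
```

Call:
{"op": "move_arm", "data": {"moves": [{"turn": [0,0,0],"translation": [-2,-38,0],"hand": 1},{"turn": [0,0,0],"translation": [-2,-38,0],"hand": 1},{"turn": [0,0,0],"translation": [-2,-38,0],"hand": 1},{"turn": [0,0,0],"translation": [-2,-38,0],"hand": 1},{"turn": [0,0,0],"translation": [-2,-38,0],"hand": 1},{"turn": [0,0,0],"translation": [-2,-39,0],"hand": 1},{"turn": [0,0,0],"translation": [0,0,0],"hand": 1},{"turn": [0,0,0],"translation": [0,0,0],"hand": 1},{"turn": [0,0,0],"translation": [0,0,0],"hand": 1}]}}

```text
time_s: 3.83
eef_pos: [504.1, -153.5, 250.1]
ee_rot: [-0.0, -0.002, 1.0, 0.0]
force: [0.5, 0.3, -0.7]
grip_width: 1.004
grip_force: 0.0
```

```bash
python3 - <<'E'
from h import *
s=sense();print(s["eef_pos"],s["ee_rot"])
c=cam("wrist");np.save("pics/w_sp.npy",c,allow_pickle=True);cv2.imwrite("pics/w_sp.png",c["image"])
P=cloud(c)
print("spacer",ring(c,(505,-157),18,31))
E
```

```text
[ 504.1022194  -153.45233281  250.12194164] [-1.63905723e-04 -2.26868521e-03  9.99997372e-01  2.86441409e-04]
spacer [([513.24, -151.29], np.float64(30.25), 170), ([513.17, -151.33], np.float64(19.04), 107)]
```

View pics/w_sp.png

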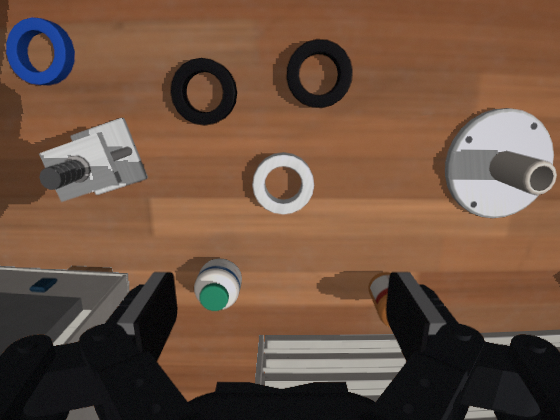

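The wrist view shows the white spacer at (283,184), the stand and stem at (90,160), and the well at (500,165). The black and blue rings are decoys, and I'll leave them alone. I'll grasp the spacer now.

Call:
{"op": "move_arm", "data": {"moves": [{"turn": [0,0,0],"translation": [-9.1,2.2,25],"hand": 1},{"turn": [0,0,0],"translation": [0,0,38],"hand": 1},{"turn": [0,0,0],"translation": [0,0,38],"hand": 1},{"turn": [0,0,0],"translation": [0,0,38],"hand": 1},{"turn": [0,0,0],"translation": [0,0,38],"hand": 1},{"turn": [0,0,0],"translation": [0,0,30],"hand": 1},{"turn": [0,0,0],"translation": [0,0,18],"hand": 1},{"turn": [0,0,0],"translation": [0,0,0],"hand": 1},{"turn": [0,0,0],"translation": [0,0,0],"hand": 1}], "grip_force": 30}}

```text
time_s: 4.63
eef_pos: [513.2, -151.2, 25.5]
ee_rot: [-0.0, -0.003, 1.0, 0.0]
force: [0.5, -0.1, 0.3]
grip_width: 1.006
grip_force: 0.0
```

Call:
{"op": "move_arm", "data": {"moves": [{"turn": [0,0,0],"translation": [0,0,0],"hand": 0.6},{"turn": [0,0,0],"translation": [0,0,0],"hand": 0.6},{"turn": [0,0,0],"translation": [0,0,0],"hand": 0.6},{"turn": [0,0,0],"translation": [0,0,0],"hand": 0.6},{"turn": [0,0,0],"translation": [0,0,0],"hand": 0.6},{"turn": [0,0,0],"translation": [0,0,0],"hand": 0.6}], "grip_force": 30}}

```text
time_s: 5.13
eef_pos: [513.9, -152.5, 27.7]
ee_rot: [0.001, -0.002, 1.0, -0.001]
force: [-0.8, 2.5, 11.2]
grip_width: 0.703
grip_force: 29.7
```

Call:
{"op": "move_arm", "data": {"moves": [{"turn": [0,0,0],"translation": [0,0,-6],"hand": 0.6},{"turn": [0,0,0],"translation": [0,0,-15],"hand": 0.6},{"turn": [0,0,0],"translation": [0,0,-30],"hand": 0.6},{"turn": [0,0,0],"translation": [0,0,-30],"hand": 0.6},{"turn": [0,0,0],"translation": [0,0,-30],"hand": 0.6},{"turn": [0,0,0],"translation": [0,0,-15],"hand": 0.6},{"turn": [0,0,0],"translation": [0,0,0],"hand": 0.6},{"turn": [0,0,0],"translation": [0,0,0],"hand": 0.6}]}}

```text
time_s: 5.8
eef_pos: [513.0, -152.5, 152.0]
ee_rot: [0.001, -0.002, 1.0, -0.0]
force: [0.2, -0.8, -1.4]
grip_width: 0.699
grip_force: 32.9
```

```bash
python3 - <<'E'
from h import *
s=sense();p=s["eef_pos"];print(p,s["ee_rot"],s["force"],s["grip_width"])
c=cam("wrist");np.save("pics/g_sp.npy",c,allow_pickle=True);cv2.imwrite("pics/g_sp.png",c["image"])
P=cloud(c);m=(np.hypot(P[...,0]-p[0],P[...,1]-p[1])<27)&(P[...,2]>60)&(P[...,2]<p[2]+10)
print("z top pct",np.percentile(P[m][:,2],[5,25,50,75,95]))
v,u=np.nonzero(m);print(u.min(),u.max(),v.min(),v.max())
E
```

```text
[ 513.0284007  -152.49447418  152.03798331] [ 8.03346389e-04 -1.81194708e-03  9.99997925e-01 -4.69726517e-04] [ 0.21606167 -0.78080754 -1.43702728] 0.6987408885353845
z top pct [129.34679422 140.91756673 141.88905453 142.37593391 142.98510589]
216 347 225 342
```

View pics/g_sp.png

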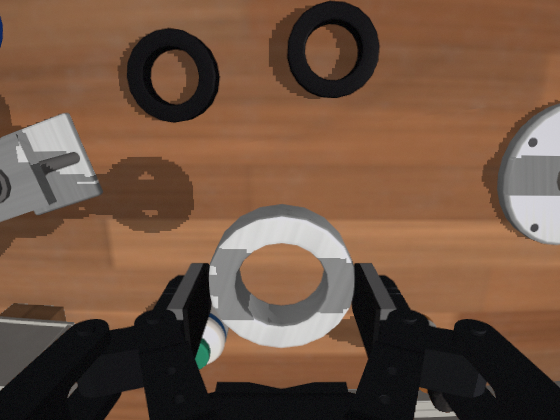

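The spacer is held level-looking at (283,285). I'll measure where it sits in the grasp.

```bash
python3 - <<'E'
from h import *
c=np.load("pics/g_sp.npy",allow_pickle=True).item();P=cloud(c)
for z in(141,142.3): print(ring(c,(513,-152),z,31,3))
m=(np.abs(P[...,2]-142)<4)&(np.hypot(P[...,0]-513,P[...,1]+150.5)<28)
q=P[m];A=np.c_[q[:,:2]-q[:,:2].mean(0),np.ones(len(q))];print("tilt",np.linalg.lstsq(A,q[:,2],rcond=None)[0],len(q))
E
```

```text
[([512.64, -152.61], np.float64(30.98), 409), ([511.74, -152.55], np.float64(18.31), 247)]
[([512.13, -152.62], np.float64(30.68), 403), ([511.48, -152.6], np.float64(18.45), 250)]
tilt [-8.35286855e-03  4.04023632e-03  1.41965080e+02] 7494
```

Call:
{"op": "move_arm", "data": {"moves": [{"turn": [0,0,0],"translation": [1,15,0],"hand": 0.6},{"turn": [0,0,0],"translation": [3,30,0],"hand": 0.6},{"turn": [0,0,0],"translation": [3,35,0],"hand": 0.6},{"turn": [0,0,0],"translation": [3,35,0],"hand": 0.6},{"turn": [0,0,0],"translation": [3,35,0],"hand": 0.6},{"turn": [0,0,0],"translation": [3,35,0],"hand": 0.6},{"turn": [0,0,0],"translation": [3,30,0],"hand": 0.6},{"turn": [0,0,0.002],"translation": [0,13.4,0],"hand": 0.6},{"turn": [0,0,0],"translation": [0,0,0],"hand": 0.6},{"turn": [0,0,0],"translation": [0,0,0],"hand": 0.6}]}}

```text
time_s: 6.68
eef_pos: [492.4, 76.6, 150.4]
ee_rot: [-0.001, -0.002, 1.0, 0.0]
force: [-0.5, -1.0, -0.3]
grip_width: 0.701
grip_force: 32.9
```

```bash
python3 - <<'E'
from h import *
s=sense();p=s["eef_pos"];print(p,s["ee_rot"],s["force"],s["grip_width"])
c=cam("wrist");np.save("pics/g_sp2.npy",c,allow_pickle=True);cv2.imwrite("pics/g_sp2.png",c["image"][150:400,130:430])
print("ring",ring(c,p[:2],141.7,31,3)); print("tube",ring(c,(492.4,75.8),72,15,4))
E
```

```text
[492.39495601  76.64770353 150.37979151] [-9.40807949e-04 -1.69902879e-03  9.99998114e-01  1.52801828e-05] [-0.52312956 -0.98158227 -0.25112955] 0.7009461089453679
ring [([491.05, 76.59], np.float64(30.39), 412), ([490.65, 76.53], np.float64(18.58), 256)]
tube [([500.82, 76.13], np.float64(7.34), 59)]
```

View pics/g_sp2.png

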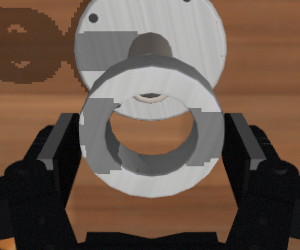

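The crop shows the ring centred in the grasp, with the tube behind it as the tilted view leads me to expect. I'll shift a little and then lower over the mouth.

Call:
{"op": "move_arm", "data": {"moves": [{"turn": [0,0,0],"translation": [-1.4,-0.7,10],"hand": 0.6},{"turn": [0,0,0],"translation": [0,0,20],"hand": 0.6},{"turn": [0,0,0],"translation": [0,0,10],"hand": 0.6},{"turn": [0,0,0],"translation": [0,0,5],"hand": 0.6},{"turn": [0,0,0],"translation": [0,0,5],"hand": 0.6},{"turn": [0,0,0],"translation": [0,0,5],"hand": 0.6},{"turn": [0,0,0],"translation": [0,0,5],"hand": 0.6},{"turn": [0,0,0],"translation": [0,0,0],"hand": 0.6},{"turn": [0,0,0],"translation": [0,0,0],"hand": 0.6}]}}

```text
time_s: 7.48
eef_pos: [494.6, 75.1, 91.4]
ee_rot: [0.0, -0.001, 1.0, -0.0]
force: [-0.1, 0.8, -0.6]
grip_width: 0.702
grip_force: 32.9
```

```bash
python3 - <<'E'
from h import *
s=sense();p=s["eef_pos"];print(p,s["ee_rot"],s["force"],s["grip_width"])
c=cam("wrist")
print("ring",ring(c,p[:2],p[2]-10,31,3)); print("tube",ring(c,(492.4,75.8),72,15,4))
E
```

```text
[494.56731813  75.14658982  91.35470435] [ 1.94496909e-05 -8.13041992e-04  9.99999669e-01 -8.89826984e-06] [-0.06945654  0.80215764 -0.60957843] 0.7018570932046756
ring [([493.77, 75.02], np.float64(30.72), 405), ([493.03, 75.05], np.float64(18.4), 252)]
tube [([492.68, 75.57], np.float64(14.66), 172), ([492.09, 75.79], np.float64(10.9), 141)]
```

Nothing is touching and the ring is around the tube. Lowering it to the base, slowing at the end.

Call:
{"op": "move_arm", "data": {"moves": [{"turn": [0,0,0],"translation": [0.8,0.6,10],"hand": 0.6},{"turn": [0,0,0],"translation": [0,0,12],"hand": 0.6},{"turn": [0,0,0],"translation": [0,0,12],"hand": 0.6},{"turn": [0,0,0],"translation": [0,0,8],"hand": 0.6},{"turn": [0,0,0],"translation": [0,0,4],"hand": 0.6},{"turn": [0,0,0],"translation": [0,0,2],"hand": 0.6},{"turn": [0,0,0],"translation": [0,0,1],"hand": 0.6},{"turn": [0,0,0],"translation": [0,0,0.5],"hand": 0.6},{"turn": [0,0,0],"translation": [0,0,0.5],"hand": 0.6},{"turn": [0,0,0],"translation": [0,0,0],"hand": 0.6}]}}

```text
time_s: 8.37
eef_pos: [493.9, 75.8, 41.6]
ee_rot: [0.0, -0.001, 1.0, -0.0]
force: [-0.1, 0.1, -1.2]
grip_width: 0.701
grip_force: 32.9
```

```bash
python3 - <<'E'
from h import *
s=sense();p=s["eef_pos"];print(p,s["ee_rot"],s["force"],s["grip_width"])
c=cam("wrist");P=cloud(c)
m=(np.abs(P[...,2]-p[2]+10)<6)&(np.hypot(P[...,0]-492.5,P[...,1]-75.7)<29)&(np.hypot(P[...,0]-492.5,P[...,1]-75.7)>21)
print("ring top z",np.median(P[m][:,2]),m.sum(),ring(c,p[:2],p[2]-10,31,3))
E
```

```text
[493.90984048  75.76308353  41.57751536] [ 3.23041868e-04 -8.21179246e-04  9.99999610e-01 -2.92839201e-05] [-0.09976477  0.06271754 -1.15595479] 0.7010508294098102
ring top z 31.713719910945287 5043 [([493.84, 75.62], np.float64(26.17), 798), ([474.95, 75.78], np.float64(1.42), 22)]
```

Call:
{"op": "move_arm", "data": {"moves": [{"turn": [0,0,0],"translation": [0,0,0.5],"hand": 0.6},{"turn": [0,0,0],"translation": [0,0,0.5],"hand": 0.6},{"turn": [0,0,0],"translation": [0,0,0.5],"hand": 0.6},{"turn": [0,0,0],"translation": [0,0,0.5],"hand": 0.6},{"turn": [0,0,0],"translation": [0,0,0],"hand": 0.6}]}}

```text
time_s: 8.83
eef_pos: [493.8, 75.7, 39.9]
ee_rot: [0.0, -0.001, 1.0, -0.0]
force: [-2.5, 0.1, 6.9]
grip_width: 0.7
grip_force: 33.8
```

It has touched down with 7 N. Releasing and retreating.

Call:
{"op": "move_arm", "data": {"moves": [{"turn": [0,0,0],"translation": [0,0,0],"hand": 0.72},{"turn": [0,0,0],"translation": [0,0,0],"hand": 0.78},{"turn": [0,0,0],"translation": [0,0,0],"hand": 0.85},{"turn": [0,0,0],"translation": [0,0,0],"hand": 0.95},{"turn": [0,0,0],"translation": [0,0,0],"hand": 1},{"turn": [0,0,0],"translation": [0,0,0],"hand": 1},{"turn": [0,0,0],"translation": [0,0,-15],"hand": 1},{"turn": [0,0,0],"translation": [0,0,-25],"hand": 1},{"turn": [0,0,0],"translation": [0,0,-35],"hand": 1},{"turn": [0,0,0],"translation": [0,0,-35],"hand": 1}]}}

```text
time_s: 9.67
eef_pos: [493.2, 75.8, 150.2]
ee_rot: [-0.001, -0.001, 1.0, 0.0]
force: [-0.1, -0.8, -0.1]
grip_width: 0.999
grip_force: 0.0
```

Call:
{"op": "move_arm", "data": {"moves": [{"turn": [0,0,0],"translation": [0,0,-35],"hand": 1},{"turn": [0,0,0],"translation": [0,0,-35],"hand": 1},{"turn": [0,0,0],"translation": [0,0,-30],"hand": 1},{"turn": [0,0,0],"translation": [0,0,0],"hand": 1},{"turn": [0,0,0],"translation": [0,0,0],"hand": 1}]}}

```text
time_s: 10.08
eef_pos: [494.1, 75.7, 250.4]
ee_rot: [0.001, -0.001, 1.0, -0.0]
force: [0.0, -0.2, -0.5]
grip_width: 1.002
grip_force: 0.0
```

```bash
python3 - <<'E'
from h import *
s=sense();p=s["eef_pos"];print(p,s["ee_rot"],s["force"],s["grip_width"])
c=cam("wrist");P=cloud(c)
print("spacer",ring(c,(492.5,75.7),30,31,4),"tube",ring(c,(492.5,75.7),72,15,4),"base",ring(c,(492.5,75.7),12,58,4))
r=np.hypot(P[...,0]-492.5,P[...,1]-75.7);q=P[(np.abs(P[...,2]-30)<5)&(r<29)&(r>20)]
A=np.c_[q[:,:2]-q[:,:2].mean(0),np.ones(len(q))];print("tilt",np.linalg.lstsq(A,q[:,2],rcond=None)[0],len(q))
E
```

```text
[494.08614458  75.73599039 250.4225323 ] [ 1.48080605e-03 -8.04532955e-04  9.99998571e-01 -1.35139686e-04] [ 0.02615424 -0.21259054 -0.54868635] 1.00182859499121
spacer [([493.18, 76.01], np.float64(30.27), 176), ([498.65, 76.03], np.float64(20.82), 116)] tube [([492.08, 75.89], np.float64(15.2), 102), ([492.69, 75.79], np.float64(11.47), 75)] base [([492.44, 75.73], np.float64(56.6), 318), ([496.54, 76.01], np.float64(33.08), 179)]
tilt [ 2.52314159e-03 -2.32268784e-04  3.00581761e+01] 1231
```

The spacer is flat and home: top at z=30.06, tilt under 0.15°, 0.7 mm off centre. Next is the lamp.

Call:
{"op": "move_arm", "data": {"moves": [{"turn": [0,0,0],"translation": [-2,35,0],"hand": 1},{"turn": [0,0,0],"translation": [-2,37,0],"hand": 1},{"turn": [0,0,0],"translation": [-2,37,0],"hand": 1},{"turn": [0,0,0],"translation": [-2,37,0],"hand": 1},{"turn": [0,0,0],"translation": [-2,37,0],"hand": 1},{"turn": [0,0,0],"translation": [-2,37,0],"hand": 1},{"turn": [0,0,0],"translation": [-2,32.3,0],"hand": 1},{"turn": [0,0,0],"translation": [0,0,35],"hand": 1},{"turn": [0,0,0],"translation": [0,0,35],"hand": 1},{"turn": [0,0,0],"translation": [0,0,35],"hand": 1}]}}

```text
time_s: 10.97
eef_pos: [506.3, 328.4, 141.0]
ee_rot: [-0.001, -0.001, 1.0, -0.0]
force: [1.4, -0.4, -0.4]
grip_width: 1.002
grip_force: 0.0
```

```bash
python3 - <<'E'
from h import *
s=sense();p=s["eef_pos"];print(p,s["ee_rot"])
c=cam("wrist");print("lamp",ring(c,(508.7,328),30,26))
E
```

```text
[506.26255362 328.36030978 141.02548226] [-1.12252749e-03 -1.37326038e-03  9.99998311e-01 -4.82103847e-04]
lamp [([508.66, 327.83], np.float64(25.39), 213), ([508.39, 327.92], np.float64(18.69), 154)]
```

Call:
{"op": "move_arm", "data": {"moves": [{"turn": [0,0,0],"translation": [-2.2,-0.5,35],"hand": 1},{"turn": [0,0,0],"translation": [0,0,35],"hand": 1},{"turn": [0,0,0],"translation": [0,0,25],"hand": 1},{"turn": [0,0,0],"translation": [0,0,13],"hand": 1},{"turn": [0,0,0],"translation": [0,0,0],"hand": 0.5},{"turn": [0,0,0],"translation": [0,0,0],"hand": 0.5},{"turn": [0,0,0],"translation": [0,0,0],"hand": 0.5},{"turn": [0,0,0],"translation": [0,0,0],"hand": 0.5},{"turn": [0,0,0],"translation": [0,0,0],"hand": 0.5},{"turn": [0,0,0],"translation": [0,0,0],"hand": 0.5}], "grip_force": 30}}

```text
time_s: 11.85
eef_pos: [510.6, 327.9, 38.6]
ee_rot: [0.002, -0.001, 1.0, 0.001]
force: [-0.5, 0.7, 6.9]
grip_width: 0.585
grip_force: 31.4
```

Call:
{"op": "move_arm", "data": {"moves": [{"turn": [0,0,0],"translation": [0,0,0],"hand": 0.5},{"turn": [0,0,0],"translation": [0,0,-6],"hand": 0.5},{"turn": [0,0,0],"translation": [0,0,-15],"hand": 0.5},{"turn": [0,0,0],"translation": [0,0,-30],"hand": 0.5},{"turn": [0,0,0],"translation": [0,0,-30],"hand": 0.5},{"turn": [0,0,0],"translation": [0,0,-30],"hand": 0.5},{"turn": [0,0,0],"translation": [0,0,-15],"hand": 0.5},{"turn": [0,0,0],"translation": [0,0,0],"hand": 0.5},{"turn": [0,0,0],"translation": [0,0,0],"hand": 0.5}]}}

```text
time_s: 12.6
eef_pos: [509.5, 327.6, 163.0]
ee_rot: [0.001, -0.001, 1.0, 0.0]
force: [-0.7, -1.0, -1.6]
grip_width: 0.589
grip_force: 31.6
```

```bash
python3 - <<'E'
from h import *
s=sense();p=s["eef_pos"];print(p,s["ee_rot"],s["force"],s["grip_width"])
c=cam("wrist");P=cloud(c);r=np.hypot(P[...,0]-p[0],P[...,1]-p[1])
q=P[(r<24)&(r>20)&(P[...,2]>p[2]-15)&(P[...,2]<p[2]+12)];z=np.median(q[:,2]);q=q[abs(q[:,2]-z)<3]
A=np.c_[q[:,:2]-q[:,:2].mean(0),np.ones(len(q))];print("top z",z,"tilt",np.linalg.lstsq(A,q[:,2],rcond=None)[0],len(q))
print(ring(c,p[:2],z,26,2.5))
cv2.imwrite("pics/g_lamp.png",c["image"])
E
```

```text
[509.54227953 327.62958283 163.00203997] [ 7.01062666e-04 -8.34749678e-04  9.99999364e-01  2.88012609e-04] [-0.73934142 -0.99668354 -1.63328465] 0.5888248712992956
top z 154.4339005325341 tilt [-1.56505447e-04  1.36456161e-03  1.54422826e+02] 2771
[([507.73, 327.56], np.float64(25.75), 362), ([507.23, 327.56], np.float64(18.5), 255)]
```

The lamp is held level. Carrying it over the well.

Call:
{"op": "move_arm", "data": {"moves": [{"turn": [0,0,0],"translation": [2,-20,0],"hand": 0.5},{"turn": [0,0,0],"translation": [2,-32,0],"hand": 0.5},{"turn": [0,0,0],"translation": [2,-36,0],"hand": 0.5},{"turn": [0,0,0],"translation": [2,-36,0],"hand": 0.5},{"turn": [0,0,0],"translation": [2,-36,0],"hand": 0.5},{"turn": [0,0,0],"translation": [2,-36,0],"hand": 0.5},{"turn": [0,0,0],"translation": [2,-33,0],"hand": 0.5},{"turn": [0,0,0],"translation": [1,-22.8,0],"hand": 0.5},{"turn": [0,0,0],"translation": [0,0,0],"hand": 0.5},{"turn": [0,0,0],"translation": [0,0,0],"hand": 0.5}]}}

```text
time_s: 13.48
eef_pos: [494.4, 75.0, 161.2]
ee_rot: [-0.001, 0.0, 1.0, 0.0]
force: [-0.4, 1.1, -0.8]
grip_width: 0.585
grip_force: 31.6
```

Call:
{"op": "move_arm", "data": {"moves": [{"turn": [0,0,0],"translation": [0,0,20],"hand": 0.5},{"turn": [0,0,0],"translation": [0,0,15],"hand": 0.5},{"turn": [0,0,0],"translation": [0,0,5],"hand": 0.5},{"turn": [0,0,0],"translation": [0,0,0],"hand": 0.5},{"turn": [0,0,0],"translation": [0,0,0],"hand": 0.5}]}}

```text
time_s: 13.9
eef_pos: [494.9, 76.4, 122.4]
ee_rot: [-0.0, -0.001, 1.0, 0.0]
force: [-0.0, -0.5, -1.1]
grip_width: 0.586
grip_force: 31.7
```

```bash
python3 - <<'E'
from h import *
s=sense();p=s["eef_pos"];print(p,s["ee_rot"],s["force"],s["grip_width"])
c=cam("wrist")
print(ring(c,p[:2],p[2]-8.6,26,2.5),"tube",ring(c,(492.4,75.8),72,15,4))
E
```

```text
[494.94427931  76.37682018 122.36722612] [-2.03439979e-04 -1.24675347e-03  9.99999200e-01  5.87328127e-05] [-0.00320066 -0.45488128 -1.07865202] 0.5855828545507518
[([493.14, 76.25], np.float64(25.76), 357), ([492.62, 76.31], np.float64(18.5), 254)] tube [([494.68, 75.91], np.float64(11.74), 128)]
```

Call:
{"op": "move_arm", "data": {"moves": [{"turn": [0,0,0],"translation": [0.4,-0.4,6],"hand": 0.5},{"turn": [0,0,0],"translation": [0,0,6],"hand": 0.5},{"turn": [0,0,0],"translation": [0,0,8],"hand": 0.5},{"turn": [0,0,0],"translation": [0,0,10],"hand": 0.5},{"turn": [0,0,0],"translation": [0,0,10],"hand": 0.5},{"turn": [0,0,0],"translation": [0,0,6],"hand": 0.5},{"turn": [0,0,0],"translation": [0,0,3],"hand": 0.5},{"turn": [0,0,0],"translation": [0,0,1.5],"hand": 0.5},{"turn": [0,0,0],"translation": [0,0,0.5],"hand": 0.5},{"turn": [0,0,0],"translation": [0,0,0],"hand": 0.5}]}}

```text
time_s: 14.78
eef_pos: [494.7, 75.4, 71.4]
ee_rot: [0.0, -0.001, 1.0, -0.0]
force: [0.9, 0.5, -1.0]
grip_width: 0.588
grip_force: 31.6
```

```bash
python3 - <<'E'
from h import *
s=sense();p=s["eef_pos"];print(p,s["ee_rot"],s["force"],s["grip_width"])
c=cam("wrist");P=cloud(c);r=np.hypot(P[...,0]-492.6,P[...,1]-75.8)
q=P[(r<24)&(r>20.5)&(abs(P[...,2]-62)<8)];print("top z",np.median(q[:,2]),len(q))
E
```

```text
[494.6728766   75.35980112  71.44658702] [ 1.93526597e-04 -8.29982559e-04  9.99999637e-01 -1.21417756e-05] [ 0.87653771  0.52670827 -1.00180816] 0.5880235090147491
top z 62.902449450505344 2676
```

Still 2.9 mm above home, so I'll lower it slowly.

Call:
{"op": "move_arm", "data": {"moves": [{"turn": [0,0,0],"translation": [0,0,1],"hand": 0.5},{"turn": [0,0,0],"translation": [0,0,0.5],"hand": 0.5},{"turn": [0,0,0],"translation": [0,0,0.5],"hand": 0.5},{"turn": [0,0,0],"translation": [0,0,0.5],"hand": 0.5},{"turn": [0,0,0],"translation": [0,0,0.4],"hand": 0.5},{"turn": [0,0,0],"translation": [0,0,0],"hand": 0.5}]}}

```text
time_s: 15.33
eef_pos: [494.6, 75.4, 68.6]
ee_rot: [0.0, -0.001, 1.0, -0.0]
force: [-1.3, -0.1, 2.1]
grip_width: 0.583
grip_force: 31.9
```

Call:
{"op": "move_arm", "data": {"moves": [{"turn": [0,0,0],"translation": [0,0,0.3],"hand": 0.5},{"turn": [0,0,0],"translation": [0,0,0],"hand": 0.5}]}}

```text
time_s: 15.5
eef_pos: [494.6, 75.4, 68.6]
ee_rot: [0.0, -0.001, 1.0, -0.0]
force: [-3.7, -0.1, 6.2]
grip_width: 0.585
grip_force: 32.3
```

Call:
{"op": "move_arm", "data": {"moves": [{"turn": [0,0,0],"translation": [0,0,0],"hand": 0.61},{"turn": [0,0,0],"translation": [0,0,0],"hand": 0.67},{"turn": [0,0,0],"translation": [0,0,0],"hand": 0.75},{"turn": [0,0,0],"translation": [0,0,0],"hand": 0.9},{"turn": [0,0,0],"translation": [0,0,0],"hand": 1},{"turn": [0,0,0],"translation": [0,0,0],"hand": 1},{"turn": [0,0,0],"translation": [0,0,-15],"hand": 1},{"turn": [0,0,0],"translation": [0,0,-30],"hand": 1},{"turn": [0,0,0],"translation": [0,0,-38],"hand": 1},{"turn": [0,0,0],"translation": [0,0,-38],"hand": 1}]}}

```text
time_s: 16.33
eef_pos: [494.0, 75.4, 190.3]
ee_rot: [-0.001, -0.001, 1.0, 0.0]
force: [0.7, -0.2, 0.7]
grip_width: 1.0
grip_force: 0.0
```

Call:
{"op": "move_arm", "data": {"moves": [{"turn": [0,0,0],"translation": [0,0,-35],"hand": 1},{"turn": [0,0,0],"translation": [0,0,-25],"hand": 1},{"turn": [0,0,0],"translation": [0,0,0],"hand": 1},{"turn": [0,0,0],"translation": [0,0,0],"hand": 1}]}}

```text
time_s: 16.67
eef_pos: [494.8, 75.3, 249.9]
ee_rot: [0.001, -0.001, 1.0, -0.0]
force: [0.8, 0.4, -0.6]
grip_width: 1.004
grip_force: 0.0
```

```bash
python3 - <<'E'
from h import *
s=sense();p=s["eef_pos"];print(p,s["ee_rot"],s["force"],s["grip_width"])
c=cam("wrist");P=cloud(c)
print("lamp",ring(c,(492.5,75.7),60,26,3),"tube",ring(c,(492.5,75.7),72,15,3.5),"base",ring(c,(492.5,75.7),12,58,4))
r=np.hypot(P[...,0]-492.5,P[...,1]-75.7);q=P[(np.abs(P[...,2]-60)<4)&(r<24)&(r>20)]
A=np.c_[q[:,:2]-q[:,:2].mean(0),np.ones(len(q))];print("tilt",np.linalg.lstsq(A,q[:,2],rcond=None)[0],len(q))
cv2.imwrite("pics/lamp_set.png",c["image"])
E
```

```text
[494.78519664  75.3493997  249.90350635] [ 1.15701247e-03 -8.21078791e-04  9.99998989e-01 -9.58248097e-05] [ 0.79517859  0.39791539 -0.64025902] 1.0039735172289597
lamp [([493.02, 75.6], np.float64(25.23), 162), ([494.5, 75.42], np.float64(18.12), 122)] tube [([492.11, 75.78], np.float64(15.17), 103), ([492.66, 75.77], np.float64(11.44), 76)] base [([492.46, 75.73], np.float64(56.57), 318), ([498.49, 76.0], np.float64(34.11), 189)]
tilt [-8.60445682e-04  8.11242637e-04  6.00448700e+01] 716
```

The lamp is home: top at z=60.04, flat, about 0.6 mm off centre. Next, over to the stem.

Call:
{"op": "move_arm", "data": {"moves": [{"turn": [0,0,0],"translation": [1,-40,0],"hand": 1},{"turn": [0,0,0],"translation": [1,-40,0],"hand": 1},{"turn": [0,0,0],"translation": [1,-40,0],"hand": 1},{"turn": [0,0,0],"translation": [1,-40,0],"hand": 1},{"turn": [0,0,0],"translation": [1,-40,0],"hand": 1},{"turn": [0,0,0],"translation": [1,-40,0],"hand": 1},{"turn": [0,0,0],"translation": [1,-40,0],"hand": 1},{"turn": [0,0,0],"translation": [1,-40,0],"hand": 1},{"turn": [0,0,0],"translation": [0,-40,0],"hand": 1},{"turn": [0,0,0],"translation": [0,-40,0],"hand": 1}]}}

```text
time_s: 17.55
eef_pos: [486.3, -326.4, 247.1]
ee_rot: [-0.001, -0.001, 1.0, 0.001]
force: [0.6, -0.3, 0.8]
grip_width: 0.998
grip_force: 0.0
```

Call:
{"op": "move_arm", "data": {"moves": [{"turn": [0,0,0],"translation": [0,0,0],"hand": 1},{"turn": [0,0,0],"translation": [0,0,0],"hand": 1}]}}

```text
time_s: 17.72
eef_pos: [486.3, -325.9, 246.6]
ee_rot: [-0.001, 0.001, 1.0, 0.001]
force: [-0.0, -0.2, 0.5]
grip_width: 1.0
grip_force: 0.0
```

```bash
python3 - <<'E'
from h import *
s=sense();p=s["eef_pos"];print(p,s["ee_rot"],s["force"],s["joints"].round(2))
c=cam("wrist");P=cloud(c)
print("grip top",ring(c,(487,-328),108,9,5)); print("plate",np.nanmedian(P[(np.abs(P[...,2]-66)<5)&(np.hypot(P[...,0]-487,P[...,1]+328)<30)],axis=0))
cv2.imwrite("pics/stem.png",c["image"])
E
```

```text
[ 486.32491053 -325.87732206  246.61163665] [-1.37880470e-03  5.76129727e-04  9.99997824e-01  1.45589871e-03] [-0.01592231 -0.16292726  0.48853465] [-0.79  0.45  1.31  0.    1.39 -2.36]
grip top [([486.74, -331.07], np.float64(8.69), 66)]
plate [ 482.35652077 -325.54339549   66.12927076]
```

View pics/stem.png

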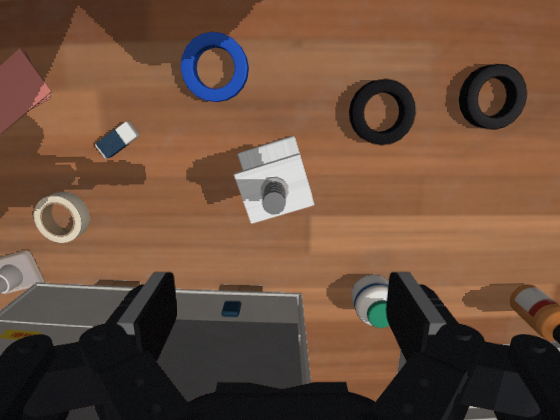

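The wrist view shows the stem grip at (275,200) in the stand, and the space around it is clear. I'll partly close the fingers, descend and grip.

Call:
{"op": "move_arm", "data": {"moves": [{"turn": [0,0,-0.001],"translation": [-0.4,-5.2,0],"hand": 0.45},{"turn": [0,0,0],"translation": [0,0,25],"hand": 0.45},{"turn": [0,0,0],"translation": [0,0,35],"hand": 0.45},{"turn": [0,0,0],"translation": [0,0,25],"hand": 0.45},{"turn": [0,0,0],"translation": [0,0,0],"hand": 0.45},{"turn": [0,0,0],"translation": [0,0,0],"hand": 0.45}]}}

```text
time_s: 18.27
eef_pos: [487.7, -328.9, 164.0]
ee_rot: [-0.001, -0.002, 1.0, 0.001]
force: [-0.7, -0.4, 0.9]
grip_width: 0.451
grip_force: 0.0
```

```bash
python3 - <<'E'
from h import *
s=sense();p=s["eef_pos"];print(p,s["ee_rot"],s["grip_width"])
c=cam("wrist")
print("grip top",ring(c,(487,-331),108,9,4))
E
```

```text
[ 487.68985716 -328.89983321  164.03360232] [-6.08072342e-04 -1.96936528e-03  9.99997683e-01  6.21636915e-04] 0.4508577770852029
grip top [([486.59, -331.19], np.float64(8.89), 95)]
```

Call:
{"op": "move_arm", "data": {"moves": [{"turn": [0,0,0],"translation": [1,-2.2,10],"hand": 0.45},{"turn": [0,0,0],"translation": [0,0,25],"hand": 0.45},{"turn": [0,0,0],"translation": [0,0,20],"hand": 0.45},{"turn": [0,0,0],"translation": [0,0,12],"hand": 0.45},{"turn": [0,0,0],"translation": [0,0,0],"hand": 0.45},{"turn": [0,0,0],"translation": [0,0,0],"hand": 0.45}]}}

```text
time_s: 18.82
eef_pos: [486.9, -332.4, 97.8]
ee_rot: [0.0, -0.001, 1.0, -0.0]
force: [0.3, 0.1, 0.2]
grip_width: 0.447
grip_force: 0.0
```

Call:
{"op": "move_arm", "data": {"moves": [{"turn": [0,0,0],"translation": [0,0,0],"hand": 0.35},{"turn": [0,0,0],"translation": [0,0,0],"hand": 0.28},{"turn": [0,0,0],"translation": [0,0,0],"hand": 0.22},{"turn": [0,0,0],"translation": [0,0,0],"hand": 0.15},{"turn": [0,0,0],"translation": [0,0,0],"hand": 0.1},{"turn": [0,0,0],"translation": [0,0,0],"hand": 0.1},{"turn": [0,0,0],"translation": [0,0,0],"hand": 0.1}], "grip_force": 40}}

```text
time_s: 19.4
eef_pos: [487.0, -332.3, 98.2]
ee_rot: [0.001, -0.001, 1.0, -0.001]
force: [-0.8, 1.3, 6.2]
grip_width: 0.2
grip_force: 38.9
```

Call:
{"op": "move_arm", "data": {"moves": [{"turn": [0,0,0],"translation": [0,0,-4],"hand": 0.1},{"turn": [0,0,0],"translation": [0,0,-10],"hand": 0.1},{"turn": [0,0,0],"translation": [0,0,-16],"hand": 0.1},{"turn": [0,0,0],"translation": [0,0,-20],"hand": 0.1},{"turn": [0,0,0],"translation": [0,0,-20],"hand": 0.1},{"turn": [0,0,0],"translation": [0,0,-20],"hand": 0.1},{"turn": [0,0,0],"translation": [0,0,-16],"hand": 0.1},{"turn": [0,0,0],"translation": [0,0,-8],"hand": 0.1},{"turn": [0,0,0],"translation": [0,0,0],"hand": 0.1},{"turn": [0,0,0],"translation": [0,0,0],"hand": 0.1}]}}

```text
time_s: 20.23
eef_pos: [486.5, -331.9, 210.8]
ee_rot: [-0.0, -0.001, 1.0, 0.0]
force: [-0.5, 0.5, -0.5]
grip_width: 0.195
grip_force: 39.0
```

```bash
python3 - <<'E'
from h import *
s=sense();p=s["eef_pos"];print(p,s["ee_rot"],s["force"],s["grip_width"])
c=cam("wrist");cv2.imwrite("pics/g_stem.png",c["image"]);P=cloud(c)
r=np.hypot(P[...,0]-p[0],P[...,1]-p[1]);q=P[(r<8)&(P[...,2]>p[2])]
print("grip top z",np.percentile(q[:,2],[20,50,80]),len(q));z=np.median(q[:,2]);print(ring(c,p[:2],z,9,3))
a=cam("side");np.save("pics/s_stem.npy",a,allow_pickle=True);b=cam("top");np.save("pics/t_stem.npy",b,allow_pickle=True)
W=np.linalg.inv(a["W"])
X=W[:3,:3]@np.array([p[0],p[1],p[2]-50])+W[:3,3];u,v=[int(a[k]+a["f"]*X[i]/X[2]) for i,k in((0,"cx"),(1,"cy"))];print(u,v,X[2])
im=np.hstack([cv2.resize(a["image"][v-50:v+50,u-45:u+45],None,fx=4,fy=4,interpolation=cv2.INTER_CUBIC),cv2.resize(c["image"],(440,330))[:, :] if 0 else cv2.copyMakeBorder(cv2.resize(c["image"],(440,330)),0,70,0,0,0)])
cv2.imwrite("pics/g_stem2.png",im)
E
```

```text
[ 486.45180184 -331.94647094  210.82719896] [-9.78450285e-05 -1.28088206e-03  9.99999171e-01  8.41961881e-05] [-0.50567968  0.54195117 -0.53582776] 0.19514348775467996
grip top z [220.1278893  220.60840015 221.11376133] 1404
[([482.32, -332.03], np.float64(13.22), 397)]
321 222 738.6228844767322
```

View pics/g_stem2.png

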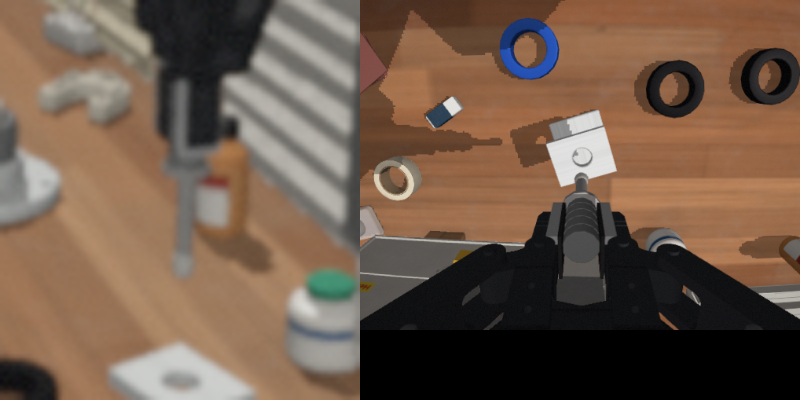

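The side crop shows the stem hanging upright from the gripper. In the wrist view it also looks straight, with its crown near (739,229). I'll fit its axis from the depth points.

```bash
cat >> h.py <<'E'
def stemaxis(c,p,off=86.2):
    """front-surface fits in slices: returns axis x,y per slice relative to TCP"""
    P=cloud(c); org=p[2]-off; out=[]
    cam=c["W"][:3,3]
    for lo,hi,r in((1,11,5.5),(16,34,4.),(34,50,4.),(80,94,9.)):
        m=(P[...,2]>org+lo)&(P[...,2]<org+hi)&(np.hypot(P[...,0]-p[0],P[...,1]-p[1])<r+5)
        q=P[m]; 
        if len(q)<15: out.append((lo,len(q)));continue
        from scipy.optimize import least_squares
        s=least_squares(lambda a:np.hypot(q[:,0]-a[0],q[:,1]-a[1])-r,[p[0],p[1]],loss="soft_l1",f_scale=.5)
        out.append(((lo+hi)/2,(s.x-p[:2]).round(2).tolist(),len(q),round(float(np.sqrt(np.mean(s.fun**2))),2)))
    return out
E
python3 - <<'E'
from h import *
for i in range(3):
    p=sense()["eef_pos"];c=cam("wrist")
    print(p.round(2)); [print(o) for o in stemaxis(c,p)]
E
```

```text
[ 486.27 -331.77  209.89]
(6.0, [0.93, 0.36], 108, 0.45)
(25.0, [0.37, 0.3], 163, 0.2)
(34, 11)
(87.0, [0.69, 0.05], 996, 1.64)
[ 486.33 -331.81  210.03]
(6.0, [0.91, 0.4], 113, 0.47)
(25.0, [0.46, 0.25], 159, 0.22)
(34, 10)
(87.0, [0.66, 0.04], 996, 1.68)
[ 486.38 -331.91  210.22]
(6.0, [0.97, 0.39], 111, 0.41)
(25.0, [0.45, 0.27], 167, 0.18)
(34, 9)
(87.0, [0.7, 0.05], 990, 1.62)
```

Call:
{"op": "move_arm", "data": {"moves": [{"turn": [0,0,0],"translation": [0,20,0],"hand": 0.1},{"turn": [0,0,0],"translation": [0,30,0],"hand": 0.1},{"turn": [0,0,0],"translation": [0,38,0],"hand": 0.1},{"turn": [0,0,0],"translation": [0,38,0],"hand": 0.1},{"turn": [0,0,0],"translation": [0,38,0],"hand": 0.1},{"turn": [0,0,0],"translation": [0,38,0],"hand": 0.1},{"turn": [0,0,0],"translation": [0,38,0],"hand": 0.1},{"turn": [0,0,0],"translation": [0,38,0],"hand": 0.1},{"turn": [0,0,0],"translation": [0,38,0],"hand": 0.1},{"turn": [0,0,0],"translation": [0,30,0],"hand": 0.1}]}}

```text
time_s: 21.37
eef_pos: [485.1, 16.4, 211.0]
ee_rot: [-0.0, -0.002, 1.0, 0.0]
force: [0.4, 0.1, 0.4]
grip_width: 0.195
grip_force: 39.1
```

Call:
{"op": "move_arm", "data": {"moves": [{"turn": [0,0,0],"translation": [-3,30,0],"hand": 0.1},{"turn": [0,0,0],"translation": [-3,20,0],"hand": 0.1},{"turn": [0,0,0],"translation": [0,11,0],"hand": 0.1},{"turn": [0,0,0],"translation": [0,0,0],"hand": 0.1},{"turn": [0,0,0],"translation": [0,0,0],"hand": 0.1},{"turn": [0,0,0],"translation": [0,0,0],"hand": 0.1}]}}

```text
time_s: 21.87
eef_pos: [491.5, 73.9, 211.0]
ee_rot: [-0.0, -0.001, 1.0, -0.0]
force: [0.4, -0.5, -0.8]
grip_width: 0.195
grip_force: 39.1
```

```bash
python3 - <<'E'
from h import *
for i in range(3):
    s=sense();p=s["eef_pos"];c=cam("wrist")
    print(p.round(2),s["ee_rot"].round(4)); [print(o) for o in stemaxis(c,p)]
np.save("pics/w_over.npy",c,allow_pickle=True)
print("tube",ring(c,(492.4,75.8),72,16,3.5),"base",ring(c,(492.4,75.8),12,58,4))
for n in("side","top"):
    a=cam(n);np.save(f"pics/{n}_over.npy",a,allow_pickle=True);cv2.imwrite(f"pics/{n}_over.png",a["image"])
E
```

```text
[491.52  73.87 210.97] [-1.e-04 -8.e-04  1.e+00 -2.e-04]
(6.0, [1.09, 0.25], 111, 0.44)
(25.0, [0.47, 0.16], 164, 0.18)
(34, 10)
(87.0, [0.69, 0.06], 989, 1.63)
[491.56  73.77 211.03] [-1.e-04 -6.e-04  1.e+00 -1.e-04]
(6.0, [1.11, 0.27], 118, 0.47)
(25.0, [0.52, 0.17], 161, 0.19)
(34, 12)
(87.0, [0.71, 0.08], 983, 1.61)
[491.58  73.82 211.04] [-1.e-04 -5.e-04  1.e+00 -1.e-04]
(6.0, [1.08, 0.23], 115, 0.46)
(25.0, [0.49, 0.2], 163, 0.19)
(34, 11)
(87.0, [0.69, 0.05], 982, 1.68)
tube [([491.99, 75.83], np.float64(15.1), 111), ([492.72, 75.79], np.float64(11.37), 85)] base [([492.17, 75.66], np.float64(49.69), 557)]
```

Call:
{"op": "move_arm", "data": {"moves": [{"turn": [0,0,0],"translation": [-0.1,1.8,10],"hand": 0.1},{"turn": [0,0,0],"translation": [0,0,15],"hand": 0.1},{"turn": [0,0,0],"translation": [0,0,12],"hand": 0.1},{"turn": [0,0,0],"translation": [0,0,8],"hand": 0.1},{"turn": [0,0,0],"translation": [0,0,3],"hand": 0.1},{"turn": [0,0,0],"translation": [0,0,0],"hand": 0.1},{"turn": [0,0,0],"translation": [0,0,0],"hand": 0.1},{"turn": [0,0,0],"translation": [0,0,0],"hand": 0.1}]}}

```text
time_s: 22.78
eef_pos: [491.9, 76.7, 163.7]
ee_rot: [0.001, -0.001, 1.0, -0.0]
force: [0.3, 0.3, 0.1]
grip_width: 0.197
grip_force: 39.1
```

```bash
python3 - <<'E'
from h import *
for i in range(2):
    s=sense();p=s["eef_pos"];c=cam("wrist")
    print(p.round(2),s["ee_rot"].round(4)); [print(o) for o in stemaxis(c,p)]
print("tube",ring(c,(492.4,75.8),72,16,3.5))
a=cam("side");W=np.linalg.inv(a["W"]);X=W[:3,:3]@np.array([492.4,75.8,85])+W[:3,3]
u,v=int(a["cx"]+a["f"]*X[0]/X[2]),int(a["cy"]+a["f"]*X[1]/X[2]);print(u,v)
k=lambda i:cv2.resize(i,None,fx=4,fy=4,interpolation=cv2.INTER_CUBIC)
cv2.imwrite("pics/over2.png",np.hstack([k(a["image"][v-45:v+45,u-45:u+45]),k(c["image"][200:290,235:325])]))
E
```

```text
[491.94  76.74 163.68] [ 6.0e-04 -1.3e-03  1.0e+00 -1.0e-04]
(6.0, [1.23, 0.2], 114, 0.44)
(25.0, [0.56, 0.18], 166, 0.2)
(34, 8)
(87.0, [0.68, 0.04], 995, 1.63)
[491.92  76.74 163.65] [ 6.0e-04 -1.3e-03  1.0e+00 -0.0e+00]
(6.0, [1.14, 0.19], 110, 0.47)
(25.0, [0.56, 0.2], 163, 0.19)
(34, 11)
(87.0, [0.7, 0.04], 994, 1.7)
tube [([491.84, 75.86], np.float64(13.69), 214)]
270 192
```

View pics/over2.png

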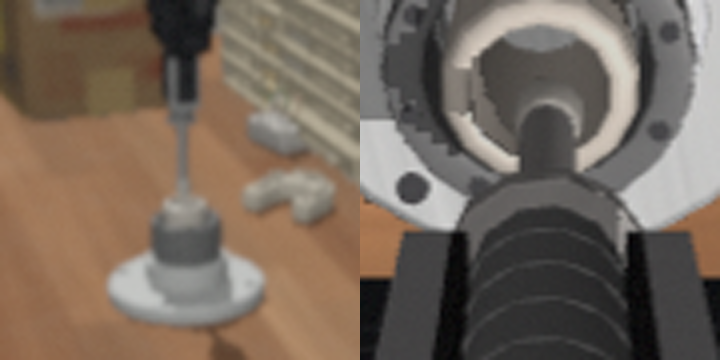

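In the crop the crown is just above the mouth of the tube, about 1.2 mm to the right (+y). I'll correct that first and then lower.

Call:
{"op": "move_arm", "data": {"moves": [{"turn": [0,0,0],"translation": [0.2,-1.2,0],"hand": 0.1},{"turn": [0,0,0],"translation": [0,0,0],"hand": 0.1},{"turn": [0,0,0],"translation": [0,0,6],"hand": 0.1},{"turn": [0,0,0],"translation": [0,0,8],"hand": 0.1},{"turn": [0,0,0],"translation": [0,0,8],"hand": 0.1},{"turn": [0,0,0],"translation": [0,0,7],"hand": 0.1},{"turn": [0,0,0],"translation": [0,0,4],"hand": 0.1},{"turn": [0,0,0],"translation": [0,0,2],"hand": 0.1},{"turn": [0,0,0],"translation": [0,0,0],"hand": 0.1},{"turn": [0,0,0],"translation": [0,0,0],"hand": 0.1}]}}

```text
time_s: 23.77
eef_pos: [491.5, 75.5, 128.2]
ee_rot: [0.0, -0.001, 1.0, -0.0]
force: [0.0, -0.2, -0.2]
grip_width: 0.197
grip_force: 39.1
```

```bash
cat > chk.py <<'E'
from h import *
ps=[]
for i in range(4):
    s=sense();p=s["eef_pos"];c=cam("wrist");ps.append(p)
    P=cloud(c);r=np.hypot(P[...,0]-p[0]-.7,P[...,1]-p[1]);q=P[(r<7)&(P[...,2]>p[2])];zt=np.median(q[:,2])
    ax=[o for o in stemaxis(c,p) if len(o)>2]
    print(p.round(2),s["ee_rot"].round(4),s["force"].round(1),"grip top",zt.round(2),"crown z",(zt-90).round(2),"tube",ring(c,(492.4,75.8),72,16,3.5))
for o in ax: print(o[0],(np.array(o[1])+p[:2]).round(2),o[2:])
cv2.imwrite("pics/in.png",cv2.resize(c["image"][160:280,220:340],None,fx=4,fy=4,interpolation=cv2.INTER_CUBIC))
E
python3 chk.py
```

```text
[491.53  75.55 128.17] [ 1.0e-04 -1.3e-03  1.0e+00 -0.0e+00] [ 0.  -0.2 -0.2] grip top 138.06 crown z 48.06 tube [([491.35, 75.68], np.float64(13.63), 193)]
[491.59  75.55 128.34] [ 3.0e-04 -1.3e-03  1.0e+00 -0.0e+00] [ 1.5 -0.1 -0.3] grip top 138.22 crown z 48.22 tube [([491.29, 75.76], np.float64(13.6), 194)]
[491.61  75.53 128.41] [ 3.0e-04 -1.3e-03  1.0e+00 -0.0e+00] [ 0.9  0.7 -0.5] grip top 138.24 crown z 48.24 tube [([491.3, 75.69], np.float64(13.63), 194)]
[491.57  75.57 128.4 ] [ 3.0e-04 -1.3e-03  1.0e+00 -0.0e+00] [-0.4  0.1 -0.6] grip top 138.27 crown z 48.27 tube [([491.36, 75.76], np.float64(13.61), 194)]
6.0 [494.03  75.84] (21, 0.45)
25.0 [492.11  75.78] (162, 0.2)
87.0 [492.26  75.63] (1001, 1.66)
```

View pics/in.png

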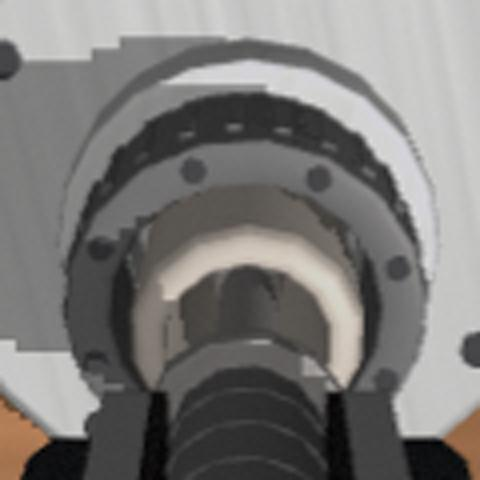

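The crop shows the rod at column 245 and the tube centre at 246, so it is centred. The axis fit is within 0.3 mm. Lowering the last 3.2 mm.

Call:
{"op": "move_arm", "data": {"moves": [{"turn": [0,0,0],"translation": [-0.2,0.1,1.6],"hand": 0.1},{"turn": [0,0,0],"translation": [0,0,1.1],"hand": 0.1},{"turn": [0,0,0],"translation": [0,0,0.5],"hand": 0.1},{"turn": [0,0,0],"translation": [0,0,0],"hand": 0.1},{"turn": [0,0,0],"translation": [0,0,0],"hand": 0.1},{"turn": [0,0,0],"translation": [0,0,0],"hand": 0.1},{"turn": [0,0,0],"translation": [0,0,0],"hand": 0.1},{"turn": [0,0,0],"translation": [0,0,0],"hand": 0.1}]}}

```text
time_s: 24.63
eef_pos: [491.6, 75.6, 124.9]
ee_rot: [0.0, -0.001, 1.0, -0.0]
force: [0.1, -0.1, 0.1]
grip_width: 0.197
grip_force: 39.1
```

```bash
python3 chk.py
```

```text
[491.64  75.65 124.94] [ 0.     -0.0013  1.     -0.    ] [ 0.1 -0.1  0.1] grip top 134.8 crown z 44.8 tube [([491.03, 75.75], np.float64(13.41), 188)]
[491.62  75.65 124.91] [ 0.     -0.0013  1.     -0.    ] [ 0.4 -0.3 -0.6] grip top 134.79 crown z 44.79 tube [([490.99, 75.75], np.float64(13.41), 190)]
[491.63  75.65 124.91] [ 0.     -0.0013  1.     -0.    ] [-0.1  0.3 -0.1] grip top 134.76 crown z 44.76 tube [([491.07, 75.75], np.float64(13.4), 186)]
[491.63  75.66 124.92] [ 0.     -0.0013  1.     -0.    ] [-0.3 -0.2 -0.2] grip top 134.81 crown z 44.81 tube [([491.04, 75.76], np.float64(13.4), 188)]
25.0 [492.15  75.88] (162, 0.18)
87.0 [492.33  75.72] (979, 1.57)
```

The crown is at z≈44.8 mm against a target of 45, centred and still. Handing in.

```bash
python3 -c "
from rig import finish_job
print(finish_job())"
```

```text
the job is handed in; nothing more can be done
None
```

I handed the job in at about 25 s of the 72 s allowed. The spacer lies flat on the base, the lamp ring sits on it, and the stem is held still, with the crown within about 0.3 mm of both the bore's centre and the lamp ring's mid-height. I saw no sign of contact with the tube, and I did not touch the bystanders or look-alikes.

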